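Post a found cufflink case into the counter drop box

TASK

A cufflink case found in a pocket lies on the ledge of the found-property drop box: with one fingertip press down the wing of the spring-closed flap and hold the flap well open, and meanwhile with the other fingertip push the case along the ledge, under the open flap, until it drops into the box; then let the flap spring shut and move clear. Do not pinch or lift the case and do not shove the flap with it; leave the spool, bottle, cup and brush where they stand.

Things in the scene. Friction and masses are not known exactly. Their poses are not given: they have to be found in the camera images.
- dropbox: grey steel drop box fixed to the counter, turned a little. Origin: on the counter, foot of the mouth, middle of its width; x points into the box (the way the case is pushed), y left, z up. A flat ledge, top at z = 60 mm, reaches from x = -140 to -14 mm, y -92 to +54 mm. Highest point 124 mm. All offsets in mm here and below are in this frame.
- ledge_end (a point): middle of the ledge's far edge, x = -14, z = 60. Beyond it is a well 96 mm wide (y -48 to +48), 114 mm long, floor at z = 5; a case whose middle is pushed past this edge tips and falls in by itself. From x = -6 on, side walls 4 mm thick, 120 mm high, stand at both sides: the mouth between them is 96 mm wide and 52 mm high.
- hinge_mid (a point): middle of the flap's hinge line, which runs along y at x = 0, z = 112 (top of the mouth).
- flap_edge (a point): middle of the flap's lower edge; shut, it hangs 13 mm above ledge height. The flap (90 mm wide, 40 mm long, aluminium) swings inwards and up: 24 mm free height above ledge level at 0.6 rad, 32 mm at 0.785, 38 mm at 1.0, 50 mm at 1.25.
- flap (a joint): opening of the flap in rad: 0 shut, stop at 1.25. Flap and wing are one stiff piece; pressing the wing down opens it. The spring closes it with about 0.12 N m shut, 0.25 N m open: 3 to 4 N near the wing's end, about 10 N at 25 mm from the hinge line. Let go, it springs shut.
- wing_end (a point): middle of the wing's near edge, on its upper face. The wing is a flat plate 40 mm wide, y +56 to +96, left of mouth and ledge, over bare counter. At 0.785 rad its top is level at z = 70 (10 mm above the ledge), x -132 to -3; shut, it slopes up towards the robot from x -32, z 84 to x -123, z 176. A fingertip at y 66 to 88 can slide along all of it; a 4 mm arm at y 54 to 58 joins it to the hinge.
- case: the cufflink case: black hard plastic box with rounded edges, 40 mm (its x) by 46 mm (its y) by 24 mm high, about 80 g, loose, lying on the ledge in front of the mouth, its middle 42 to 68 mm before the hinge line and from 4 mm right to 16 mm left of the mouth's middle, turned up to 0.2 rad. Origin: middle of its underside. Its x axis points roughly into the mouth.
- spool: loose thread spool, 30 mm across, 38 mm high, standing on the right part of the ledge; leave alone. Origin: middle of its foot.
- bottle: loose white plastic bottle, 52 mm across, 150 mm high, on the counter right of the box; leave alone. Origin: middle of its foot.
- pencup: loose empty grey cup, 72 mm across, 90 mm high, on the counter left of the box; leave alone. Origin: middle of its foot.
- brush: loose clothes brush, 45 by 130 by 36 mm high, lying on the counter in front of the box (towards the robot), its long side along its y axis; leave alone. Origin: middle of its underside.

How it is judged:
By the outcome, as a careful person would: the job done as asked, in the order asked, and still so for the second after the job is handed in, with the robot touching nothing.
It also fails if it takes over 42 s, if anything falls off the work surface, if the arm or the gripper's body presses on something with over 40 N, if the wrist force passes 120 N, or if a joint passes its speed limit or range.

ROBOT

A 6-joint arm with a two-finger parallel gripper is mounted at the origin on the work surface. World frame = base frame: x ahead of the robot, y to its left, z up, the work surface at z = 0. Lengths are in m, angles in rad, forces in N, time in s.
With the tool pointing down it reaches from about 0.375 to 0.825 m from the base axis. Payload 5.5 kg.
Tool frame: the origin (TCP) lies where the fingers leave the gripper's body, on its centre line; the fingertips stand 73 mm ahead of it and the grasp point (between the pads) lies 54 mm ahead of it; z points along the fingers, y is the direction in which the jaws open and shut (so a half turn about z gives the same grasp; the last joint's range is limited). The gripper opens to 85 mm and grips with 20 to 120 N. Pads are 22 mm wide; open, the fingers measure 114 mm over their backs; the gripper's body (76 mm by 85 mm) begins 54 mm behind the grasp point. The pads swing forward as they close: fully open they stand 13 mm farther back than shut.
Start: joints at [-1.243, 0.314, -0.047, 1.21, 0, 1.571], TCP at [0.193, -0.568, 0.304] pointing down, gripper open.
Joint ranges: [-2.67, 2.67], [-0.69, 1.73], [-1.03, 1.25], [-2.08, 2.16], [-1.42, 1.45], [-3.14, 3.14]. Speed limits (rad/s): [2.39, 2.39, 3.01, 3.14, 3.14, 3.14].

INTERFACE

Orientations are given as [roll, pitch, yaw] about the fixed x, y, z axes, in that order (R = Rz(yaw) Ry(pitch) Rx(roll)).
In Python, from bench import * gives the robot as it stands.
- The arm moves only by the tool move_arm, never from a script. Its argument "moves" is a list of rows, each an object of numbers: "tx", "ty", "tz": the shift along the tool's x, y, z in mm; "ax", "ay", "az": the turn, a rotation vector about the tool's x, y, z in rad; "grip": the opening, from 0 (shut) to 1 (fully open). A call has 1 to 20 rows; each row is the pose to reach, as a shift and turn from the pose commanded when the call began, along the tool's axes at that moment; what a row does not reach only later rows make up. A row lasts 1/12 s, in which the tool goes at most 41.7 mm and 7.16 degrees, less where a joint would pass 70% of its speed; a pose out of reach is approached as far as the arm can. A call with a gripper value outside its range is refused whole. The fingers move at their own pace and stop on an object; "squeeze" is the grip in N (left out, the last holds). Time passes only in rows, so rows that repeat a pose let the fingers close. It gives the time, the measured TCP pose, the force and the opening at its end, in the units of the state.
- get_obs(): the state, without advancing time (a new reading comes with each control period).
- snapshot(name): name is "side" or "top"; returns a dict with "frame" (420x560x3 uint8, red, green, blue), "fx", "fy", "cx", "cy" (pixels), "R" (3x3) and "t" (3): a world point X has camera coordinates R X + t. Camera axes: x right, y down, z forward; pixel columns grow to the right and rows downward; lengths in m; the calibration is good to about 2 mm. A picture is of the moment at which its call begins. There is no depth.
- sign_off(): hands the job in, once; it reports no verdict.
The state is a dict: "time_s": time; "joints": joint angles; "dq": joint speeds; "joint_efforts": joint torques, N m; "tool_pos": TCP position; "ee_rot": TCP orientation; "ft_force": force on the tool from outside, world axes, zero at the start; "torque": the same for the moment, N m; "width": opening from 0.0 (shut) to 1.0 (fully open).
Only numpy, scipy, OpenCV 4.12 (cv2) and the standard library are available. Lean on these libraries where they do the work, as an engineer would, in place of code of your own. Each camera call takes 0.05 s, during which the arm holds its last target. There are 200 camera calls.

## Working session

There is one attempt and no reset: what is moved stays moved. The work goes in short steps, Python scripts to look and compute and a tool call to move; the robot and the scene stay as the last step left them, time stands still between calls to the robot, and variables do not carry over. Pictures are saved under pics/ and viewed, about 8 in all and at most 12, crops included, and the job is handed in when it is done.

Besides the shell and the picture viewer there is one more tool, called after "Call:" as name(argument=value, ...) on one line, values as JSON. move_arm: Moves the arm, as the interface text tells. Its arguments: {"type":"object","properties":{"moves":{"type":"array","items":{"type":"object","properties":{"tx":{"type":"number"},"ty":{"type":"number"},"tz":{"type":"number"},"ax":{"type":"number"},"ay":{"type":"number"},"az":{"type":"number"},"grip":{"type":"number"}}}},"squeeze":{"type":"number"}},"required":["moves"]}

```bash
mkdir -p pics; ls; python3 - <<'E'
from bench import *
import cv2
o=get_obs();print(o['time_s'],o['tool_pos'],o['ee_rot'],o['width'])
for n in("side","top"):
    s=snapshot(n);cv2.imwrite(f"pics/{n}0.png",s["frame"][:,:,::-1])
    print(n,s["fx"],s["fy"],s["cx"],s["cy"],s["R"],s["t"])
E
```

```text
pics
0.0 [ 0.19304543 -0.56765741  0.30306569] [-3.14000589e+00 -2.41033671e-05  3.27774950e-01] 0.9979633131734762
side 542.2220945713294 542.2220945713294 281.8845246807255 210.17473188075033 [[ 0.94801159 -0.3181511   0.00734256]
 [-0.18558486 -0.57144576 -0.79937976]
 [ 0.25851942  0.75645861 -0.60078123]] [-0.54991973  0.23192149  0.94723162]
top 436.0725924881464 436.0725924881464 281.92929138008265 207.180100647579 [[ 0.00666755 -0.99997554 -0.00211458]
 [-0.99897262 -0.00656604 -0.04483951]
 [ 0.04482453  0.00241138 -0.99899197]] [0.07462399 0.56332781 1.0612226 ]
```

View pics/top0.png

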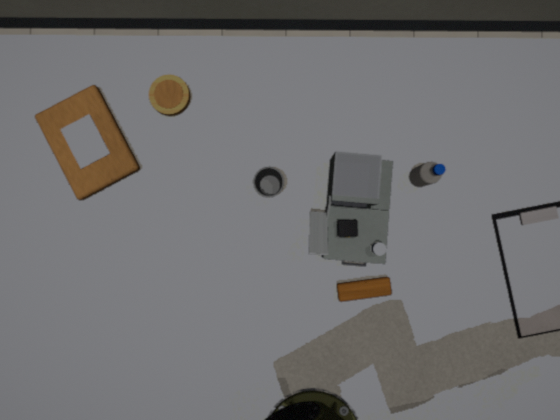

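View pics/side0.png

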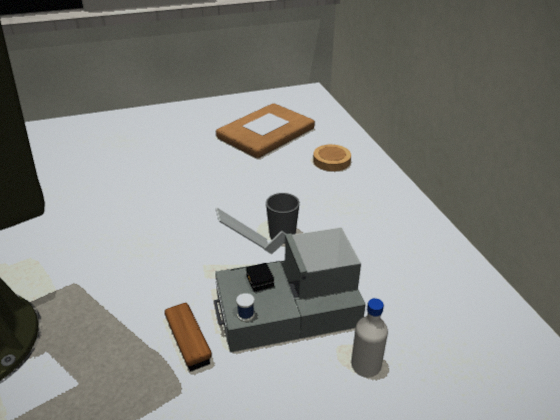

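Top view: case at about (347,228), spool (378,247), wing (317,231), box hood (356,178), brush (364,289). The side view agrees. I'll enlarge both around the box.

```bash
python3 - <<'E'
import cv2,numpy as np
a=cv2.imread("pics/top0.png")[140:310,290:410];b=cv2.imread("pics/side0.png")[190:360,150:400]
g=lambda i,s:cv2.resize(np.clip(255*(i/255.)**.6,0,255).astype('uint8'),None,fx=s,fy=s,interpolation=cv2.INTER_CUBIC)
A=g(a,3.5);B=g(b,3.2)[:595]
def grid(I,s,x0,y0):
    for x in range((x0//20+1)*20,x0+int(I.shape[1]/s),20):
        cv2.line(I,(int((x-x0)*s),0),(int((x-x0)*s),6),(0,0,255),1);cv2.putText(I,str(x),(int((x-x0)*s)-10,16),0,.35,(0,0,255))
    for y in range((y0//20+1)*20,y0+int(I.shape[0]/s),20):
        cv2.line(I,(0,int((y-y0)*s)),(6,int((y-y0)*s)),(0,0,255),1);cv2.putText(I,str(y),(8,int((y-y0)*s)+4),0,.35,(0,0,255))
grid(A,3.5,290,140);grid(B,3.2,150,190)
cv2.imwrite("pics/topc.png",A);cv2.imwrite("pics/sidec.png",B);print(A.shape,B.shape)
E
```

```text
(595, 420, 3) (544, 800, 3)
```

View pics/topc.png

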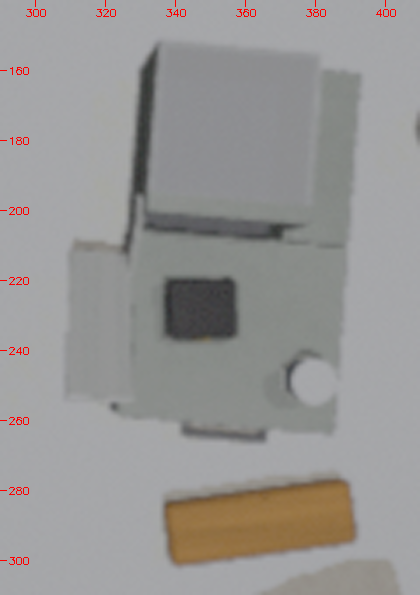

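View pics/sidec.png

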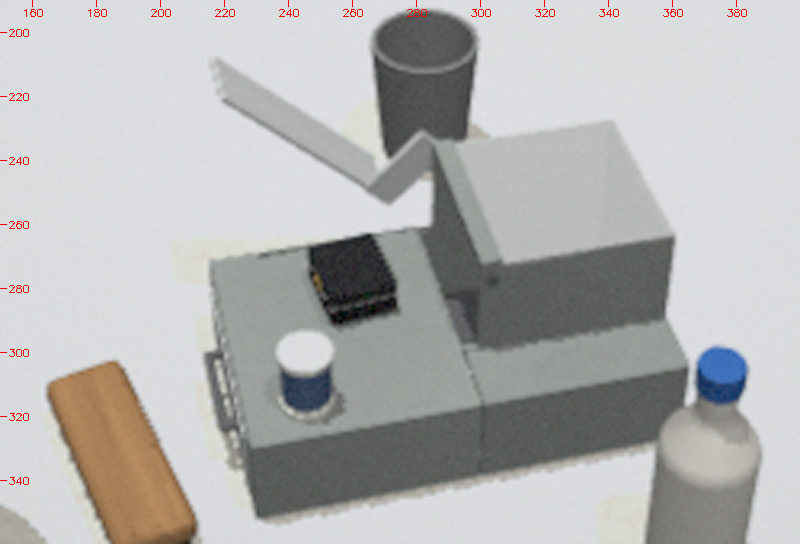

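Ledge, roof, case and spool corners are clear in both crops: near-right ledge corner at top (385,264) / side (227,329), case top about (337-358, 219-237) in top. Next I fit the box pose and measure the case.

```bash
cat > h.py <<'E'
import numpy as np,cv2
from bench import *
from scipy.optimize import least_squares
def proj(s,X):
    c=np.atleast_2d(X)@np.array(s["R"]).T+s["t"];return np.c_[s["fx"]*c[:,0]/c[:,2]+s["cx"],s["fy"]*c[:,1]/c[:,2]+s["cy"]]
def ray(s,uv,z):
    uv=np.atleast_2d(uv);d=np.c_[(uv[:,0]-s["cx"])/s["fx"],(uv[:,1]-s["cy"])/s["fy"],np.ones(len(uv))]@np.array(s["R"])
    c=-np.array(s["R"]).T@s["t"];return c+d*((z-c[2])/d[:,2])[:,None]
def tf(p,X): # box->world
    X=np.atleast_2d(X)/1000.;c,s=np.cos(p[2]),np.sin(p[2])
    return np.c_[p[0]+c*X[:,0]-s*X[:,1],p[1]+s*X[:,0]+c*X[:,1],X[:,2]]
def inv(p,W):
    d=np.atleast_2d(W)[:,:2]-p[:2];c,s=np.cos(p[2]),np.sin(p[2]);return 1000*np.c_[c*d[:,0]+s*d[:,1],-s*d[:,0]+c*d[:,1]]
E
python3 - <<'E'
from h import *
T=snapshot("top");S=snapshot("side")
L=[(-140,-92,60),(-140,54,60),(-14,-92,60)]
tp=[(385.1,263.7),(322,255.7),(388.9,209.7)]
L2=L+[(-14,54,60)];sp=[(227.2,329),(215.9,271.9),(300.9,316.6),(280.6,261.2)]
f=lambda p:np.r_[(proj(T,tf(p,L))-tp).ravel(),(proj(S,tf(p,L2))-sp).ravel()]
r=least_squares(f,[.55,-.15,-.05],loss='soft_l1');p=r.x;print(p,f(p).round(1));np.save("p.npy",p)
for n,s,roi,h in(("top",T,(210,245,330,365),84),("side",S,(255,295,240,280),84)):
    y0,y1,x0,x1=roi;m=np.zeros((420,560),'uint8');m[y0:y1,x0:x1]=(s["frame"][y0:y1,x0:x1].max(2)<(75 if n=='top' else 45))*255
    c=max(cv2.findContours(m,0,1)[0],key=cv2.contourArea);q=cv2.boxPoints(cv2.minAreaRect(c))
    w=ray(s,q,.084);b=inv(p,w);print(n,q.round(1).tolist(),'box',b.round(1).tolist(),b.mean(0))
print('spool',inv(p,ray(T,[(378.5,248.5)],.098)),'wingend tops',proj(T,tf(p,[(-123,56,176),(-123,96,176)])),proj(S,tf(p,[(-123,56,176),(-123,96,176),(-32,56,84)])))
print('roof check',inv(p,ray(T,[(336,152),(381.4,155.7),(378,199.4),(332,196.6)],.124)))
E
```

```text
[ 0.5776716  -0.08456888 -0.09241254] [-0.3  0.1  0.6  1.9  0.6  0.5  0.3  0.3 -0.2 -1.8  0.1 -0.1  0.8 -1.2]
top [[336.0, 219.0], [357.0, 219.0], [357.0, 237.0], [336.0, 237.0]] box [[-47.8, 34.2], [-43.0, -13.8], [-84.1, -17.5], [-88.8, 30.3]] [-65.90011817   8.29628612]
side [[244.3000030517578, 267.6000061035156], [268.3999938964844, 260.79998779296875], [275.6000061035156, 286.1000061035156], [251.60000610351562, 293.0]] box [[-90.4, 23.3], [-44.1, 31.7], [-45.5, -35.2], [-89.4, -42.2]] [-67.35440636  -5.59265421]
spool [[-104.94665239  -65.76326477]] wingend tops [[327.54789365 253.22289669]
 [308.38193444 251.30944156]] [[220.8436709  219.20120904]
 [217.69959592 205.92100448]
 [271.91603571 251.27851437]]
roof check [[ 99.07454073  52.83976391]
 [100.77037962 -48.11140742]
 [  3.30640982 -49.26161363]
 [ -0.55521363  52.36794628]]
```

```bash
python3 - <<'E'
from h import *
T=snapshot("top");S=snapshot("side")
L=[(-140,-92,60),(-14,-92,60)];tp=[(385.1,263.7),(388.9,209.7)]
L2=[(-140,-92,60),(-140,54,60),(-14,-92,60),(-14,54,60)];sp=[(227.2,329),(215.9,271.9),(300.9,316.6),(280.6,261.2)]
ro=ray(T,[(336,152),(381.4,155.7),(378,199.4),(332,196.6)],.123)
W=[(-123,56,176),(-123,96,176)];wt=[(327,255),(308.6,254.3)];ws=[(219.4,221.9),(216,208)]
def f(p):
  return np.r_[(proj(T,tf(p,L))-tp).ravel(),(proj(S,tf(p,L2))-sp).ravel(),.43*(inv(p,ro)[:,1]-[52,-52,-52,52]),(proj(T,tf(p,W))-wt).ravel(),(proj(S,tf(p,W))-ws).ravel()]
r=least_squares(f,[.57,-.08,-.09],loss='soft_l1');p=r.x;print(p,f(p).round(1));np.save("p.npy",p)
q=np.array([(336,219),(357,219),(357.,237),(336,237)])+[.3,.3]
m=(T["frame"][210:245,330:365].max(2)<75);ys,xs=np.nonzero(m);cen=(xs.mean()+330,ys.mean()+210)
w=ray(T,[cen],.084);print('case',cen,m.sum(),w,inv(p,w),'yawrel',-p[2])
fr=S["frame"][255:300,240:285]
print(proj(S,tf(p,[tuple(inv(p,w)[0]+d)+(84,) for d in np.array([[20,23],[20,-23],[-20,-23],[-20,23]])])))
print('bottle/cup foot',inv(p,ray(T,[(269,182)],.09)))
E
```

```text
[ 0.57598364 -0.08371555 -0.07444087] [ 0.4  0.2  0.4  0.5  0.4  1.2 -1.5 -0.9 -0.  -0.3 -0.7 -1.1 -0.8  0.5
  0.8 -0.2  1.2 -0.4  0.4 -1.3  0.  -2.  -0.1 -1.3]
case (np.float64(346.5012285012285), np.float64(227.8869778869779)) 407 [[ 0.51305817 -0.0702307   0.084     ]] [[-63.75410178   8.76760364]] yawrel 0.07444086784253502
[[267.28806215 260.92295132]
 [273.14297666 277.92406356]
 [251.04857282 281.73608609]
 [245.94012752 264.45951906]]
bottle/cup foot [[ 26.54566041 194.40430993]]
```

Measured: box origin at (0.576, -0.084), yaw -0.074. Case middle at (-64, +9) in the box frame, yaw about +0.07 relative to the box, which is within the stated ranges. Now I work out the hover pose: left finger at wing y ≈ 78, right finger behind the case at y ≈ 9, tool leaning back 0.2 rad.

```bash
cat >> h.py <<'E'
from scipy.spatial.transform import Rotation as Ro
def plan(tip,tilt=.2,L=70,rot=True):
    """tip: box mm, midpoint between fingertips"""
    p=np.load("p.npy");o=get_obs();R0=Ro.from_euler('xyz',o["ee_rot"]).as_matrix()
    c,s=np.cos(tilt),np.sin(tilt);B=np.array([[c,0,s],[0,-1,0],[s,0,-c]])
    R=Ro.from_euler('z',p[2]).as_matrix()@B
    W=tf(p,[tip])[0]-L/1000*R[:,2]
    t=R0.T@(W-o["tool_pos"])*1000;rv=Ro.from_matrix(R0.T@R).as_rotvec()
    return t.round(1),rv.round(4),W.round(4)
E
python3 -c "
from h import *
print(plan((-98,43.5,200)))"
```

```text
(array([ 432.4, -419. ,   35.2]), array([-0.0408,  0.1974,  0.4009]), array([ 0.4676, -0.032 ,  0.2686]))
```

Call:
move_arm(moves=[{"tx": 120,"ty": -116,"tz": 0,"ax": -0.01,"ay": 0.05,"az": 0.1,"grip": 0.64},{"tx": 240,"ty": -232,"tz": 0,"ax": -0.02,"ay": 0.1,"az": 0.2,"grip": 0.64},{"tx": 432,"ty": -419,"tz": 35,"ax": -0.041,"ay": 0.197,"az": 0.401,"grip": 0.64},{"tx": 432,"ty": -419,"tz": 35,"ax": -0.041,"ay": 0.197,"az": 0.401,"grip": 0.64},{"tx": 432,"ty": -419,"tz": 35,"ax": -0.041,"ay": 0.197,"az": 0.401,"grip": 0.64},{"tx": 432,"ty": -419,"tz": 35,"ax": -0.041,"ay": 0.197,"az": 0.401,"grip": 0.64},{"tx": 432,"ty": -419,"tz": 35,"ax": -0.041,"ay": 0.197,"az": 0.401,"grip": 0.64},{"tx": 432,"ty": -419,"tz": 35,"ax": -0.041,"ay": 0.197,"az": 0.401,"grip": 0.64},{"tx": 432,"ty": -419,"tz": 35,"ax": -0.041,"ay": 0.197,"az": 0.401,"grip": 0.64},{"tx": 432,"ty": -419,"tz": 35,"ax": -0.041,"ay": 0.197,"az": 0.401,"grip": 0.64},{"tx": 432,"ty": -419,"tz": 35,"ax": -0.041,"ay": 0.197,"az": 0.401,"grip": 0.64},{"tx": 432,"ty": -419,"tz": 35,"ax": -0.041,"ay": 0.197,"az": 0.401,"grip": 0.64},{"tx": 432,"ty": -419,"tz": 35,"ax": -0.041,"ay": 0.197,"az": 0.401,"grip": 0.64},{"tx": 432,"ty": -419,"tz": 35,"ax": -0.041,"ay": 0.197,"az": 0.401,"grip": 0.64},{"tx": 432,"ty": -419,"tz": 35,"ax": -0.041,"ay": 0.197,"az": 0.401,"grip": 0.64},{"tx": 432,"ty": -419,"tz": 35,"ax": -0.041,"ay": 0.197,"az": 0.401,"grip": 0.64},{"tx": 432,"ty": -419,"tz": 35,"ax": -0.041,"ay": 0.197,"az": 0.401,"grip": 0.64},{"tx": 432,"ty": -419,"tz": 35,"ax": -0.041,"ay": 0.197,"az": 0.401,"grip": 0.64}])

```text
time_s: 1.8
tool_pos: [0.4667, -0.0344, 0.2688]
ee_rot: [-3.142, -0.199, -0.073]
ft_force: [-0.2, 0.6, 0.8]
width: 0.64
```

```bash
python3 - <<'E'
from h import *
o=get_obs();print(o['time_s'],o['tool_pos'],o['ee_rot'],o['width'],o['ft_force']);print(plan((-98,43.5,200)))
s=snapshot("side");f=s["frame"][60:340,130:400,::-1];cv2.imwrite("pics/side1.png",cv2.resize(np.clip(255*(f/255.)**.6,0,255).astype('uint8'),None,fx=2.1,fy=2.1,interpolation=cv2.INTER_CUBIC))
for L in(60,70,73):
  t=[(-98,y,200) for y in(9,78)];p=np.load("p.npy");W=tf(p,t);print(L,proj(s,W+np.array([0,0,(70-L)/1000])))
E
```

```text
1.8 [ 0.46672821 -0.03441898  0.26876794] [-3.14159083 -0.19924796 -0.07287914] 0.6401376361233281 [-0.154521    0.63989747  0.7513775 ]
(array([ 0.7, -2.5,  0.3]), array([-0.0003,  0.0008,  0.0015]), array([ 0.4676, -0.032 ,  0.2686]))
60 [[237.66741703 218.49488482]
 [230.41252429 194.97268482]]
70 [[237.91838342 223.25609028]
 [230.69516164 199.61553035]]
73 [[237.99302118 224.67207954]
 [230.77925943 200.99699352]]
```

View pics/side1.png

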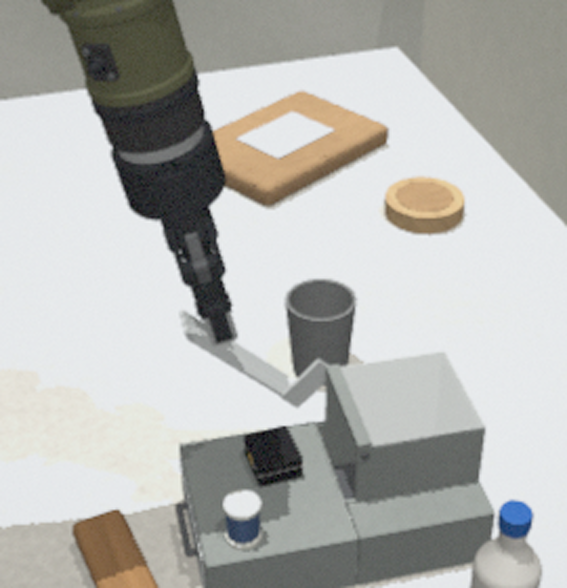

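Side view: gripper over the wing, right fingertip at about (237,221), i.e. the tips stand about 66 mm ahead of the TCP; everything else is undisturbed. Now the press-down waypoints.

```bash
python3 -c "
from h import *
for t in [(-98,43.5,190),(-101,43.5,150),(-104,43.5,110),(-104,43.5,85),(-104,43.5,67)]: print(t,*plan(t,L=66))"
```

```text
(-98, 43.5, 190) [-1.3 -2.9 14.2] [-0.0003  0.0005  0.0006] [ 0.4684 -0.0321  0.2547]
(-101, 43.5, 150) [-12.2  -2.9  52.8] [-0.0003  0.0005  0.0006] [ 0.4654 -0.0318  0.2147]
(-104, 43.5, 110) [-23.   -2.9  91.4] [-0.0003  0.0005  0.0006] [ 0.4624 -0.0316  0.1747]
(-104, 43.5, 85) [-28.   -2.9 115.9] [-0.0003  0.0005  0.0006] [ 0.4624 -0.0316  0.1497]
(-104, 43.5, 67) [-31.5  -2.9 133.6] [-0.0003  0.0005  0.0006] [ 0.4624 -0.0316  0.1317]
```

Call:
move_arm(moves=[{"tx": -1,"ty": -3,"tz": 7},{"tx": -1,"ty": -3,"tz": 14},{"tx": -4,"ty": -3,"tz": 24},{"tx": -7,"ty": -3,"tz": 34},{"tx": -10,"ty": -3,"tz": 44},{"tx": -12,"ty": -3,"tz": 53},{"tx": -15,"ty": -3,"tz": 63},{"tx": -18,"ty": -3,"tz": 73},{"tx": -21,"ty": -3,"tz": 83},{"tx": -23,"ty": -3,"tz": 91},{"tx": -24,"ty": -3,"tz": 97},{"tx": -25,"ty": -3,"tz": 103},{"tx": -25,"ty": -3,"tz": 103}])

```text
invalid input
```

```bash
python3 - <<'E'
from h import *
o=get_obs();print(o['time_s'],o['tool_pos'],o['ee_rot'],o['width'],o['ft_force'])
for t in [(-104,43.5,85),(-104,43.5,67)]: print(t,*plan(t,L=66))
g=lambda i:np.clip(255*(i/255.)**.6,0,255).astype('uint8')
s=snapshot("side")["frame"][140:340,140:320,::-1];t=snapshot("top")["frame"][140:340,250:430,::-1]
cv2.imwrite("pics/both2.png",cv2.resize(g(np.hstack([s,t])),None,fx=2.2,fy=2.2,interpolation=cv2.INTER_CUBIC))
E
```

```text
1.85 [ 0.46665091 -0.03483654  0.26885707] [-3.14147284 -0.19946979 -0.07378219] 0.6383689615770864 [ 0.10271293 -0.47195014  0.52138857]
(-104, 43.5, 85) [-28.   -2.9 115.9] [-0.0003  0.0005  0.0006] [ 0.4624 -0.0316  0.1497]
(-104, 43.5, 67) [-31.5  -2.9 133.6] [-0.0003  0.0005  0.0006] [ 0.4624 -0.0316  0.1317]
```

View pics/both2.png

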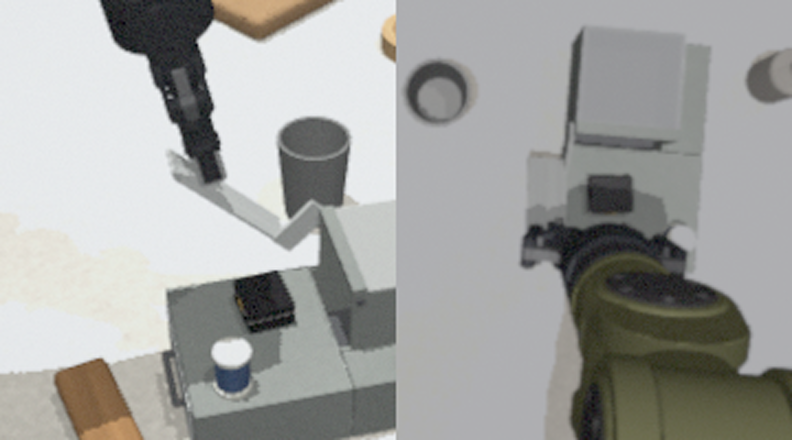

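The call was refused because rows need all the fields, so nothing moved. The picture shows the gripper still clear, with the left finger over the wing, and spool and case untouched. Sending it again in full.

Call:
move_arm(moves=[{"tx": -1,"ty": -3,"tz": 7,"ax": 0,"ay": 0,"az": 0,"grip": 0.64},{"tx": -1,"ty": -3,"tz": 14,"ax": 0,"ay": 0,"az": 0,"grip": 0.64},{"tx": -4,"ty": -3,"tz": 24,"ax": 0,"ay": 0,"az": 0,"grip": 0.64},{"tx": -7,"ty": -3,"tz": 34,"ax": 0,"ay": 0,"az": 0,"grip": 0.64},{"tx": -10,"ty": -3,"tz": 44,"ax": 0,"ay": 0,"az": 0,"grip": 0.64},{"tx": -12,"ty": -3,"tz": 53,"ax": 0,"ay": 0,"az": 0,"grip": 0.64},{"tx": -15,"ty": -3,"tz": 63,"ax": 0,"ay": 0,"az": 0,"grip": 0.64},{"tx": -18,"ty": -3,"tz": 73,"ax": 0,"ay": 0,"az": 0,"grip": 0.64},{"tx": -21,"ty": -3,"tz": 83,"ax": 0,"ay": 0,"az": 0,"grip": 0.64},{"tx": -23,"ty": -3,"tz": 91,"ax": 0,"ay": 0,"az": 0,"grip": 0.64},{"tx": -24,"ty": -3,"tz": 97,"ax": 0,"ay": 0,"az": 0,"grip": 0.64},{"tx": -25,"ty": -3,"tz": 103,"ax": 0,"ay": 0,"az": 0,"grip": 0.64},{"tx": -25,"ty": -3,"tz": 103,"ax": 0,"ay": 0,"az": 0,"grip": 0.64}])

```text
time_s: 3.03
tool_pos: [0.4635, -0.0328, 0.1624]
ee_rot: [-3.14, -0.2, -0.071]
ft_force: [2.8, -0.3, 2.7]
width: 0.64
```

```bash
python3 - <<'E'
from h import *
o=get_obs();print(o['time_s'],o['tool_pos'],o['ee_rot'],o['width'],o['ft_force'])
for t in [(-104,43.5,85),(-104,43.5,67)]: print(t,*plan(t,L=66))
g=lambda i:np.clip(255*(i/255.)**.6,0,255).astype('uint8')
s=snapshot("side")["frame"][140:340,140:320,::-1];t=snapshot("top")["frame"][140:340,250:430,::-1]
cv2.imwrite("pics/both3.png",cv2.resize(g(np.hstack([s,t])),None,fx=2.2,fy=2.2,interpolation=cv2.INTER_CUBIC))
E
```

```text
3.0333 [ 0.46351037 -0.03281403  0.16239032] [-3.14030451 -0.20010507 -0.07056548] 0.6399443946676074 [ 2.75629842 -0.25084687  2.69019422]
(-104, 43.5, 85) [-3.7 -1.1 12.2] [-0.0021 -0.0001  0.0038] [ 0.4624 -0.0316  0.1497]
(-104, 43.5, 67) [-7.2 -1.1 29.9] [-0.0021 -0.0001  0.0038] [ 0.4624 -0.0316  0.1317]
```

View pics/both3.png

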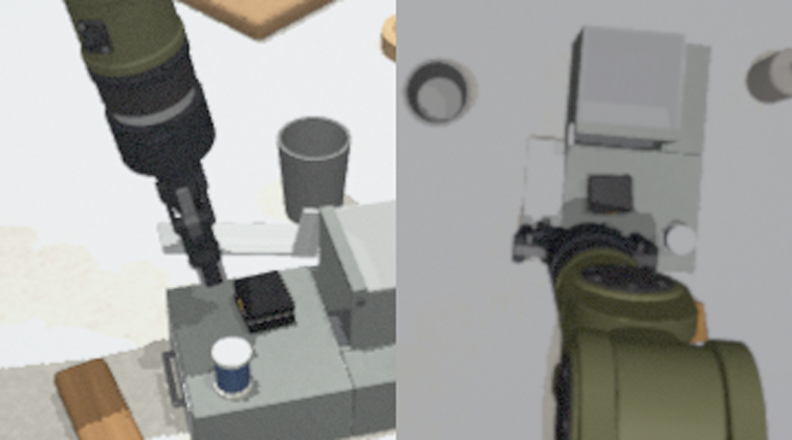

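The wing is half down, with a steady spring force of about 4 N. The right finger is behind the case, the case is unmoved and the spool is clear. Lowering on.

Call:
move_arm(moves=[{"tx": -2,"ty": -1,"tz": 6,"ax": 0,"ay": 0,"az": 0,"grip": 0.64},{"tx": -4,"ty": -1,"tz": 12,"ax": 0,"ay": 0,"az": 0,"grip": 0.64},{"tx": -5,"ty": -1,"tz": 18,"ax": 0,"ay": 0,"az": 0,"grip": 0.64},{"tx": -6,"ty": -1,"tz": 24,"ax": 0,"ay": 0,"az": 0,"grip": 0.64},{"tx": -7,"ty": -1,"tz": 29,"ax": 0,"ay": 0,"az": 0,"grip": 0.64},{"tx": -7,"ty": -1,"tz": 29,"ax": 0,"ay": 0,"az": 0,"grip": 0.64}])

```text
time_s: 3.63
tool_pos: [0.4613, -0.032, 0.1319]
ee_rot: [-3.14, -0.198, -0.069]
ft_force: [2.5, -0.2, 2.2]
width: 0.641
```

```bash
python3 - <<'E'
from h import *
o=get_obs();print(o['time_s'],o['tool_pos'],o['ee_rot'],o['width'],o['ft_force'])
for t in [(-104,43.5,67),(-104,43.5,63),(-60,43.5,63),(-40,43.5,63)]: print(t,*plan(t,L=66))
g=lambda i:np.clip(255*(i/255.)**.6,0,255).astype('uint8')
s=snapshot("side")["frame"][200:320,190:320,::-1]
cv2.imwrite("pics/side4.png",cv2.resize(g(s),None,fx=4.5,fy=4.5,interpolation=cv2.INTER_CUBIC))
E
```

```text
3.6333 [ 0.46125536 -0.03198272  0.13185496] [-3.13960537 -0.19782521 -0.0694433 ] 0.6410742761033427 [ 2.47984312 -0.19781738  2.15236742]
(-104, 43.5, 67) [ 1.1 -0.4  0.4] [-0.003   0.0022  0.0049] [ 0.4624 -0.0316  0.1317]
(-104, 43.5, 63) [ 0.3 -0.4  4.3] [-0.003   0.0022  0.0049] [ 0.4624 -0.0316  0.1277]
(-60, 43.5, 63) [43.4 -0.2 13. ] [-0.003   0.0022  0.0049] [ 0.5063 -0.0349  0.1277]
(-40, 43.5, 63) [63.1 -0.1 16.9] [-0.003   0.0022  0.0049] [ 0.5263 -0.0364  0.1277]
```

View pics/side4.png

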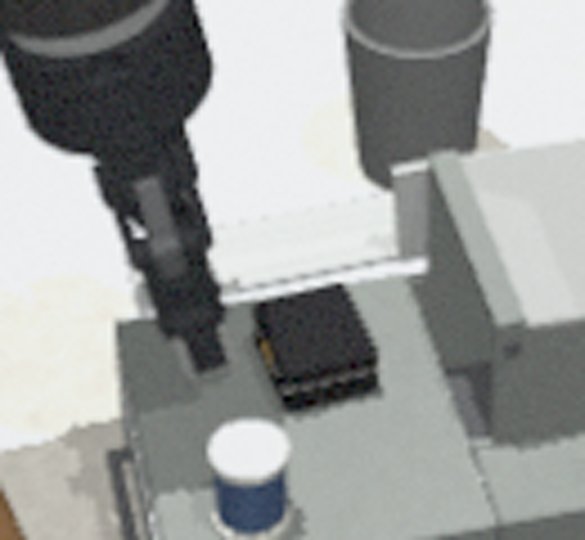

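Side view: wing slightly past level (flap about 0.8 rad). The right fingertip, at about (237,283), is just above the ledge, centred behind the case with about a 9 mm gap. Now lower 3 mm and push slowly, 44 mm.

Call:
move_arm(moves=[{"tx": 0,"ty": 0,"tz": 1.5,"ax": 0,"ay": 0,"az": 0,"grip": 0.64},{"tx": 0,"ty": 0,"tz": 3,"ax": 0,"ay": 0,"az": 0,"grip": 0.64},{"tx": 2.5,"ty": 0,"tz": 3.5,"ax": 0,"ay": 0,"az": 0,"grip": 0.64},{"tx": 5,"ty": 0,"tz": 4,"ax": 0,"ay": 0,"az": 0,"grip": 0.64},{"tx": 7.5,"ty": 0,"tz": 4.5,"ax": 0,"ay": 0,"az": 0,"grip": 0.64},{"tx": 10,"ty": 0,"tz": 5,"ax": 0,"ay": 0,"az": 0,"grip": 0.64},{"tx": 12.5,"ty": 0,"tz": 5.5,"ax": 0,"ay": 0,"az": 0,"grip": 0.64},{"tx": 15,"ty": 0,"tz": 6,"ax": 0,"ay": 0,"az": 0,"grip": 0.64},{"tx": 17.5,"ty": 0,"tz": 6.5,"ax": 0,"ay": 0,"az": 0,"grip": 0.64},{"tx": 20,"ty": 0,"tz": 7,"ax": 0,"ay": 0,"az": 0,"grip": 0.64},{"tx": 22.5,"ty": 0,"tz": 7.5,"ax": 0,"ay": 0,"az": 0,"grip": 0.64},{"tx": 25,"ty": 0,"tz": 8,"ax": 0,"ay": 0,"az": 0,"grip": 0.64},{"tx": 27.5,"ty": 0,"tz": 8.5,"ax": 0,"ay": 0,"az": 0,"grip": 0.64},{"tx": 30,"ty": 0,"tz": 9,"ax": 0,"ay": 0,"az": 0,"grip": 0.64},{"tx": 32.5,"ty": 0,"tz": 9.5,"ax": 0,"ay": 0,"az": 0,"grip": 0.64},{"tx": 35,"ty": 0,"tz": 10,"ax": 0,"ay": 0,"az": 0,"grip": 0.64},{"tx": 37.5,"ty": 0,"tz": 10.5,"ax": 0,"ay": 0,"az": 0,"grip": 0.64},{"tx": 40,"ty": 0,"tz": 11,"ax": 0,"ay": 0,"az": 0,"grip": 0.64},{"tx": 43,"ty": 0,"tz": 11.6,"ax": 0,"ay": 0,"az": 0,"grip": 0.64}])

```text
time_s: 5.27
tool_pos: [0.5066, -0.0352, 0.1303]
ee_rot: [-3.14, -0.2, -0.07]
ft_force: [-3.2, 0.5, 1.6]
width: 0.636
```

```bash
python3 - <<'E'
from h import *
o=get_obs();print(o['time_s'],o['tool_pos'],o['ee_rot'],o['width'],o['ft_force'])
for t in [(-60,43.5,63),(-40,43.5,63),(-34,43.5,63)]: print(t,*plan(t,L=66))
g=lambda i:np.clip(255*(i/255.)**.6,0,255).astype('uint8')
s=snapshot("side")["frame"][200:320,190:320,::-1];t=snapshot("top")["frame"][140:260,290:400,::-1]
cv2.imwrite("pics/both5.png",cv2.resize(g(np.hstack([s,t])),None,fx=3.3,fy=3.3,interpolation=cv2.INTER_CUBIC))
E
```

```text
5.2667 [ 0.50658719 -0.03522317  0.13032312] [-3.13980554 -0.19970908 -0.0695686 ] 0.6360332929818536 [-3.19684745  0.50863267  1.57605315]
(-60, 43.5, 63) [-0.8 -0.3  2.5] [-0.0028  0.0003  0.0048] [ 0.5063 -0.0349  0.1277]
(-40, 43.5, 63) [18.8 -0.2  6.5] [-0.0028  0.0003  0.0048] [ 0.5263 -0.0364  0.1277]
(-34, 43.5, 63) [24.7 -0.2  7.7] [-0.0028  0.0003  0.0048] [ 0.5322 -0.0368  0.1277]
```

View pics/both5.png

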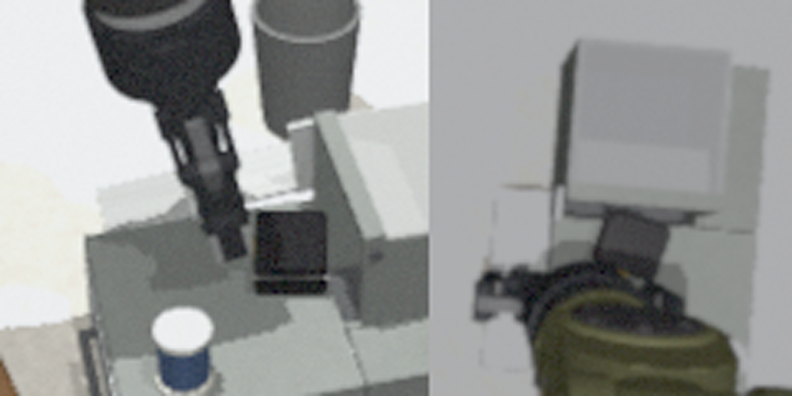

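The pictures show the case under the flap's edge, with its front turned right by about 0.35 rad (centre about (-35,-1)), so the finger is left of its middle. The flap is still held open. I'll keep holding it, back off 18 mm, move the pushing finger about 18 mm right (wider jaws plus a 9 mm shift) and push on from there.

Call:
move_arm(moves=[{"tx": -3,"ty": 0,"tz": -0.6,"ax": 0,"ay": 0,"az": 0,"grip": 0.64},{"tx": -7,"ty": 0,"tz": -1.4,"ax": 0,"ay": 0,"az": 0,"grip": 0.64},{"tx": -11,"ty": 0,"tz": -2.2,"ax": 0,"ay": 0,"az": 0,"grip": 0.64},{"tx": -15,"ty": 0,"tz": -3,"ax": 0,"ay": 0,"az": 0,"grip": 0.64},{"tx": -18,"ty": 0,"tz": -3.5,"ax": 0,"ay": 0,"az": 0,"grip": 0.64},{"tx": -18,"ty": 3,"tz": -2.5,"ax": 0,"ay": 0,"az": 0,"grip": 0.71},{"tx": -18,"ty": 6,"tz": -1.5,"ax": 0,"ay": 0,"az": 0,"grip": 0.78},{"tx": -18,"ty": 9,"tz": -0.5,"ax": 0,"ay": 0,"az": 0,"grip": 0.85},{"tx": -18,"ty": 9,"tz": 0,"ax": 0,"ay": 0,"az": 0,"grip": 0.85},{"tx": -18,"ty": 9,"tz": 0,"ax": 0,"ay": 0,"az": 0,"grip": 0.85}])

```text
time_s: 6.2
tool_pos: [0.4896, -0.0434, 0.1274]
ee_rot: [-3.14, -0.203, -0.07]
ft_force: [3.5, -0.7, 4.8]
width: 0.852
```

```bash
python3 - <<'E'
from h import *
o=get_obs();print(o['time_s'],o['tool_pos'],o['ee_rot'],o['width'],o['ft_force'])
for t in [(-78,34.5,63),(-40,34.5,63)]: print(t,*plan(t,L=63))
g=lambda i:np.clip(255*(i/255.)**.6,0,255).astype('uint8')
s=snapshot("side")["frame"][200:320,190:320,::-1];t=snapshot("top")["frame"][140:260,290:400,::-1]
cv2.imwrite("pics/both6.png",cv2.resize(g(np.hstack([s,t])),None,fx=3.3,fy=3.3,interpolation=cv2.INTER_CUBIC))
E
```

```text
6.2 [ 0.48957814 -0.04338475  0.12740811] [-3.14004166 -0.20252027 -0.07029929] 0.8520298112568774 [ 3.47583449 -0.7164232   4.8211775 ]
(-78, 34.5, 63) [-1.9 -0.7  2.3] [-0.0024 -0.0025  0.0041] [ 0.4883 -0.0426  0.1247]
(-40, 34.5, 63) [35.4 -0.5 10. ] [-0.0024 -0.0025  0.0041] [ 0.5262 -0.0454  0.1247]
```

View pics/both6.png

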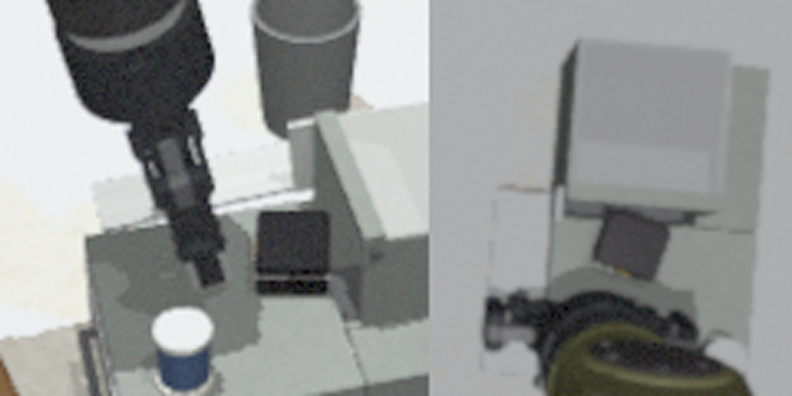

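The flap is still open, and the case is unmoved by the retreat. The right finger now lies about 10 mm right of the case's middle, with the spool clear (10 pictures viewed). Pushing on 40 mm.

Call:
move_arm(moves=[{"tx": 2,"ty": 0,"tz": 1.4,"ax": 0,"ay": 0,"az": 0,"grip": 0.85},{"tx": 4,"ty": 0,"tz": 1.8,"ax": 0,"ay": 0,"az": 0,"grip": 0.85},{"tx": 6,"ty": 0,"tz": 2.2,"ax": 0,"ay": 0,"az": 0,"grip": 0.85},{"tx": 8,"ty": 0,"tz": 2.6,"ax": 0,"ay": 0,"az": 0,"grip": 0.85},{"tx": 10,"ty": 0,"tz": 3,"ax": 0,"ay": 0,"az": 0,"grip": 0.85},{"tx": 12,"ty": 0,"tz": 3.4,"ax": 0,"ay": 0,"az": 0,"grip": 0.85},{"tx": 14,"ty": 0,"tz": 3.8,"ax": 0,"ay": 0,"az": 0,"grip": 0.85},{"tx": 16,"ty": 0,"tz": 4.2,"ax": 0,"ay": 0,"az": 0,"grip": 0.85},{"tx": 18,"ty": 0,"tz": 4.6,"ax": 0,"ay": 0,"az": 0,"grip": 0.85},{"tx": 20,"ty": 0,"tz": 5,"ax": 0,"ay": 0,"az": 0,"grip": 0.85},{"tx": 22,"ty": 0,"tz": 5.4,"ax": 0,"ay": 0,"az": 0,"grip": 0.85},{"tx": 24,"ty": 0,"tz": 5.8,"ax": 0,"ay": 0,"az": 0,"grip": 0.85},{"tx": 26,"ty": 0,"tz": 6.2,"ax": 0,"ay": 0,"az": 0,"grip": 0.85},{"tx": 28,"ty": 0,"tz": 6.6,"ax": 0,"ay": 0,"az": 0,"grip": 0.85},{"tx": 30,"ty": 0,"tz": 7,"ax": 0,"ay": 0,"az": 0,"grip": 0.85},{"tx": 32,"ty": 0,"tz": 7.4,"ax": 0,"ay": 0,"az": 0,"grip": 0.85},{"tx": 34,"ty": 0,"tz": 7.8,"ax": 0,"ay": 0,"az": 0,"grip": 0.85},{"tx": 36,"ty": 0,"tz": 8.2,"ax": 0,"ay": 0,"az": 0,"grip": 0.85},{"tx": 38,"ty": 0,"tz": 8.6,"ax": 0,"ay": 0,"az": 0,"grip": 0.85},{"tx": 38,"ty": 0,"tz": 8.6,"ax": 0,"ay": 0,"az": 0,"grip": 0.85}])

```text
time_s: 7.97
tool_pos: [0.5277, -0.0457, 0.126]
ee_rot: [-3.14, -0.201, -0.069]
ft_force: [-2.3, -0.5, 3.5]
width: 0.849
```

```bash
python3 - <<'E'
from h import *
o=get_obs();print(o['time_s'],o['tool_pos'],o['ee_rot'],o['width'],o['ft_force'])
for t in [(-40,34.5,63),(-34,34.5,63)]: print(t,*plan(t,L=63))
g=lambda i:np.clip(255*(i/255.)**.6,0,255).astype('uint8')
s=snapshot("side")["frame"][200:320,190:320,::-1];t=snapshot("top")["frame"][140:260,290:400,::-1]
cv2.imwrite("pics/both7.png",cv2.resize(g(np.hstack([s,t])),None,fx=3.3,fy=3.3,interpolation=cv2.INTER_CUBIC))
E
```

```text
7.9667 [ 0.52771357 -0.04568114  0.12602213] [-3.13978079 -0.20054488 -0.06945476] 0.84942979761124 [-2.29291546 -0.53181781  3.5176719 ]
(-40, 34.5, 63) [-1.8 -0.2  0.9] [-0.0028 -0.0005  0.0049] [ 0.5262 -0.0454  0.1247]
(-34, 34.5, 63) [ 4.1 -0.1  2.1] [-0.0028 -0.0005  0.0049] [ 0.5322 -0.0459  0.1247]
```

View pics/both7.png

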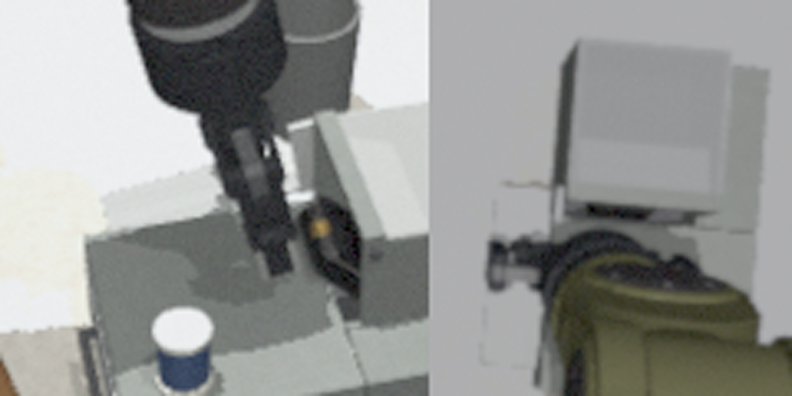

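The case appears at the mouth, tipped nose-down, with its clasp at side pixel (287,268). That may be mid-fall, so I check numerically whether it is still moving.

```bash
python3 - <<'E'
from h import *
for i in range(6):
    f=snapshot("side")["frame"].astype(int)[255:292,277:302]
    g=(f[:,:,0]-f[:,:,2]>35);d=f.max(2)<40;ys,xs=np.nonzero(g);print(g.sum(),(xs.mean()+277,ys.mean()+255) if g.any() else None,d.sum())
o=get_obs();print(o['time_s'],o['ft_force'])
E
```

```text
0 None 199
0 None 156
0 None 91
0 None 89
0 None 86
0 None 87
8.3667 [-0.234597    0.11863344  3.85470371]
```

The case fell out of view, the picture is steady and the push force is gone, so it is in the well. Next I back along the wing, then raise straight up so the flap can close.

Call:
move_arm(moves=[{"tx": -8,"ty": 0,"tz": -1.6,"ax": 0,"ay": 0,"az": 0,"grip": 0.85},{"tx": -16,"ty": 0,"tz": -3.2,"ax": 0,"ay": 0,"az": 0,"grip": 0.85},{"tx": -24,"ty": 0,"tz": -4.8,"ax": 0,"ay": 0,"az": 0,"grip": 0.85},{"tx": -32,"ty": 0,"tz": -6.4,"ax": 0,"ay": 0,"az": 0,"grip": 0.85},{"tx": -37,"ty": 0,"tz": -8,"ax": 0,"ay": 0,"az": 0,"grip": 0.85},{"tx": -35,"ty": 0,"tz": -18,"ax": 0,"ay": 0,"az": 0,"grip": 0.85},{"tx": -33,"ty": 0,"tz": -28,"ax": 0,"ay": 0,"az": 0,"grip": 0.85},{"tx": -31,"ty": 0,"tz": -38,"ax": 0,"ay": 0,"az": 0,"grip": 0.85},{"tx": -29,"ty": 0,"tz": -48,"ax": 0,"ay": 0,"az": 0,"grip": 0.85},{"tx": -27,"ty": 0,"tz": -58,"ax": 0,"ay": 0,"az": 0,"grip": 0.85},{"tx": -25,"ty": 0,"tz": -68,"ax": 0,"ay": 0,"az": 0,"grip": 0.85},{"tx": -23,"ty": 0,"tz": -78,"ax": 0,"ay": 0,"az": 0,"grip": 0.85},{"tx": -19,"ty": 0,"tz": -98,"ax": 0,"ay": 0,"az": 0,"grip": 0.85},{"tx": -15,"ty": 0,"tz": -118,"ax": 0,"ay": 0,"az": 0,"grip": 0.85},{"tx": -11,"ty": 0,"tz": -138,"ax": 0,"ay": 0,"az": 0,"grip": 0.85},{"tx": -7,"ty": 0,"tz": -158,"ax": 0,"ay": 0,"az": 0,"grip": 0.85},{"tx": -3,"ty": 0,"tz": -175,"ax": 0,"ay": 0,"az": 0,"grip": 0.85},{"tx": -3,"ty": 0,"tz": -175,"ax": 0,"ay": 0,"az": 0,"grip": 0.85}])

```text
time_s: 9.87
tool_pos: [0.4915, -0.0436, 0.3005]
ee_rot: [-3.14, -0.206, -0.07]
ft_force: [1.0, -0.5, 0.3]
width: 0.853
```

```bash
python3 - <<'E'
from h import *
o=get_obs();print(o['time_s'],o['tool_pos'],o['ft_force'])
E
```

```text
9.8667 [ 0.49147886 -0.04358592  0.30053702] [ 0.99409948 -0.51200637  0.33694137]
```

Back off another 120 mm toward the robot and up, to clear the view, then do the final check.

Call:
move_arm(moves=[{"tx": 0,"ty": 30,"tz": -30,"ax": 0,"ay": 0,"az": 0,"grip": 0.85},{"tx": 0,"ty": 60,"tz": -60,"ax": 0,"ay": 0,"az": 0,"grip": 0.85},{"tx": -10,"ty": 90,"tz": -70,"ax": 0,"ay": 0,"az": 0,"grip": 0.85},{"tx": -20,"ty": 120,"tz": -80,"ax": 0,"ay": 0,"az": 0,"grip": 0.85},{"tx": -30,"ty": 150,"tz": -80,"ax": 0,"ay": 0,"az": 0,"grip": 0.85},{"tx": -30,"ty": 180,"tz": -80,"ax": 0,"ay": 0,"az": 0,"grip": 0.85},{"tx": -30,"ty": 210,"tz": -80,"ax": 0,"ay": 0,"az": 0,"grip": 0.85},{"tx": -30,"ty": 240,"tz": -80,"ax": 0,"ay": 0,"az": 0,"grip": 0.85},{"tx": -30,"ty": 240,"tz": -80,"ax": 0,"ay": 0,"az": 0,"grip": 0.85},{"tx": -30,"ty": 240,"tz": -80,"ax": 0,"ay": 0,"az": 0,"grip": 0.85}])

```text
time_s: 10.7
tool_pos: [0.4271, -0.2809, 0.3675]
ee_rot: [-3.139, -0.198, -0.073]
ft_force: [0.3, 0.7, -0.1]
width: 0.848
```

```bash
python3 - <<'E'
from h import *
o=get_obs();print(o['time_s'],o['tool_pos'],o['ft_force'],abs(o['dq']).max())
g=lambda i:np.clip(255*(i/255.)**.6,0,255).astype('uint8')
s=snapshot("side")["frame"][180:390,150:400,::-1];t=snapshot("top")["frame"][140:350,250:450,::-1]
cv2.imwrite("pics/both8.png",cv2.resize(g(np.hstack([s,t])),None,fx=1.75,fy=1.75,interpolation=cv2.INTER_CUBIC))
E
```

```text
10.7 [ 0.42714827 -0.28091244  0.36745059] [ 0.2873028   0.7158099  -0.08128018] 0.03929095614502912
```

View pics/both8.png

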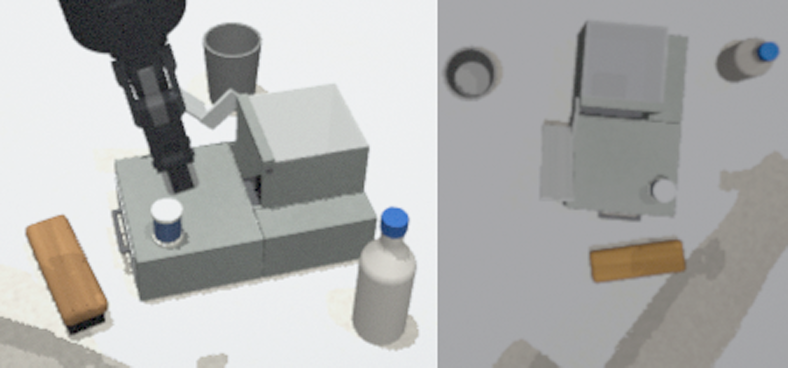

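The ledge is empty apart from the spool, the wing is back up so the flap is shut, and the bottle, cup and brush are where they stood. The translucent hood shows a faint case shape inside, at about top (605,85). The arm is clear, so I sign off.

```bash
python3 -c "
from bench import *
print(sign_off())"
```

```text
the job is handed in; nothing more can be done
None
```

The cufflink case is in the drop box, the flap has sprung shut, and the job was handed in at about 10.8 s.

- **How it went:** The left fingertip held the wing down the whole time, keeping the flap open at roughly 0.8 rad or more by my estimate from the fingertip height. The right fingertip pushed the case along the ledge until it tipped and fell into the well.
- **Correction on the way:** The first push was off the case's middle and turned it about 0.35 rad. With the flap still held open, I backed off, moved the pushing finger about 18 mm to the right, and finished the push. One move call was refused for missing fields; nothing moved.
- **Last checks:** The ledge is empty apart from the spool, the wing is back up, and the arm is clear with the wrist force back to about zero. The spool, bottle, cup and brush look to be where they were. The highest wrist force I read was about 6 N, but I only read it at the end of each move.
- **Not fully confirmed:** I saw the case tip in the mouth and then disappear, with the picture steady afterwards. In the last picture there is only a faint shape inside the box, so its resting pose is not measured. I did not measure the final flap angle either.

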